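# Hang the slide drying tray on the twin studs of its stand

## Robot

A 6-joint arm with a two-finger parallel gripper is mounted at the origin on a cart in front of the work surface, level with it; the furniture and walls round the work are solid. World frame = base frame: x ahead of the robot, y to its left, z up, the work surface at z = 0. Lengths are in m, angles in rad, forces in N, time in s.
With the tool pointing down it reaches from about 0.375 to 0.9 m from the base axis. Payload 3.1 kg.
Tool frame: the origin (TCP) lies midway between the tips of the shut fingers; the grasp point (between the pads) lies 19 mm behind it; z points along the fingers, y is the line along which they close (so a half turn about z gives the same grasp; the last joint's range is limited). The gripper opens to 87 mm and grips with 3 to 60 N. Pads are 19 mm wide; open, the fingers measure 117 mm over their backs; the gripper's body (75 mm by 190 mm) begins 51 mm behind the grasp point.
Start: joints at [0.971, 0.527, 1.433, -0, 1.181, -0.178], TCP at [0.256, 0.57, 0.192] pointing down, gripper open.
Joint ranges: [-3.08, 3.08], [-0.75, 2.2], [0.22, 2.44], [-1.43, 4.57], [0, 2.65], [-2.85, 2.85]. Speed limits (rad/s): [2.79, 2.79, 3.14, 3.14, 3.14, 3.14].

## Interface

Orientations are given as a rotation vector (axis times angle).
In Python, from bench import manip gives the robot as it stands.
- The arm moves only by the tool step_arm, never from a script. Its argument "deltas" is a list of rows, each a list of 3 entries, a list of its own where there are three numbers: the opening in per cent of the stroke, from 0 (shut) to 100 (fully open), then the shift along the tool's x, y, z in cm, then the turn about the tool's z in degrees. A call has 1 to 12 rows; each row is the pose to reach, as a shift and turn from the pose commanded when the call began, along the tool's axes at that moment; what a row does not reach only later rows make up. A row lasts 1/8 s, in which the tool goes at most 62.5 mm and 10.7 degrees, less where a joint would pass 70% of its speed; a pose out of reach is approached as far as the arm can. A call with a gripper value outside its range is refused whole. The fingers move at their own pace and stop on an object; the grip force is fixed at half the most. Time passes only in rows, so rows that repeat a pose let the fingers close. It gives the time, the measured TCP pose, the force, the opening and the grip force at its end, in the units of the state.
- manip.sense(): the state, without advancing time (a new reading comes with each control period).
- manip.capture(name): name is "scene" or "top" or "wrist"; returns the picture (480x640x3 uint8, red, green, blue); there is no depth.
- manip.calibration(name): a dict with "mtx" (3x3 intrinsics, pixels), "cam_to_world" (4x4, takes a point from camera to world coordinates). Camera axes: x right, y down, z forward; pixel columns grow to the right and rows downward; lengths in m; the calibration is good to about 2 mm. A picture is of the moment at which its call begins: read the wrist's pose just before it. calibration takes no time and is no camera call; for the wrist camera it gives the pose at the moment of the call.
- manip.hand_in(): hands the job in; it is judged then, once.
The state is a dict: "time": time; "qpos": joint angles; "qd": joint speeds; "joint_torque": joint torques, N m; "tcp_pos": TCP position; "ee_rot": TCP orientation; "force": force on the tool from outside, world axes, zero at the start; "moment": the same for the moment, N m; "grip_width": finger opening in m; "finger_force": force on a finger pad.
Only numpy, scipy, OpenCV 4.12 (cv2) and the standard library are available. Lean on these libraries where they do the work, as an engineer would, in place of code of your own. Each camera call takes 0.05 s, during which the arm holds its last target. There are 200 camera calls.

## Task

Take the steel slide tray by its blue grip, carry it level so that the stained smears stay put, and hang it on the drying stand: feel for the two brass studs with the two keyholes, push the back sheet over both heads until it lies flat on the rail, then let it down until both necks sit fully home in the slots, and let go. Work gently, never forcing the tray against the stand, and leave the bottles and the staining jar where they are.

Things in the scene. Friction and masses are not known exactly. Their poses are not given: they have to be found in the camera images.
- tray: Loose steel slide tray, about 0.25 kg, four stained slides fixed in it. Origin: middle of the lower edge of the back sheet's rear face; x points out of the rear face, away from the slides, y along the sheet, z up. Floor x -96 to -4 mm, y -68 to 68, walls 14 mm high. Upright back sheet 4 mm thick (x -4 to 0), y -68 to 68, z 0 to 102. Starts flat on the table; it can be set back down on it
- tray_grip (a point): Middle of the blue grip on top of the tray's back sheet, at x -6, y 0, z 129 mm in the tray's frame. The grip is 12 mm thick along x (pinch it across this), 64 mm wide along y and 38 mm tall, z 110 to 148. The wall behind the table stands at x 0.66 m of the world: keep the gripper and wrist clear of it
- tray_hole_l (a point): Centre, on the sheet's rear face, of the round part (17 mm in diameter) of the keyhole at the tray's y +42, z 62 mm. Above each round hole runs a slot 10 mm wide with a rounded top edge at z 81 mm; the tray hangs by the tops of the slots
- tray_hole_r (a point): The same for the keyhole at the tray's y -42, z 62 mm; the keyholes are 84 mm apart
- stand: Drying stand of aluminium profile, fixed. Origin: on the table under the middle of the rail's front face; -x points out of that face towards where the tray comes from, y along the rail, z up. Rail and, below it, a bar at z 80 to 100 mm have their faces in the plane x 0. Nothing of it is higher than z 165 mm. Feet at y -86 and 86 reach forward to x -80, 23 mm high (43 mm by the posts)
- rail_mid (a point): Middle of the rail's front face, at x 0, y 0, z 150 mm of the stand; the rail is 192 mm long, z 135 to 165. The two brass studs stand out of it towards -x at this height, 84 mm apart, on a dark strip clamped in the rail's slot. The pair's middle may lie up to 25 mm to either side (along y) of this point; this is not reported: feel or look for it. The strip does not shift when pushed
- hang_point (a point): Where the tray's origin is in height when hung: x 0, y 0, z 73 mm of the stand (y also shifts with the studs). Studs: neck 7 mm in diameter and 6.5 mm long from the rail, then a flat head 14 mm in diameter, 4.8 mm thick, edge bevelled 1.2 mm, its front 11.3 mm before the rail. Heads opposite the round holes: tray's origin at z 88 mm. Then it goes down 15 mm onto the necks
- stain_bottle: Brown stain bottle with a red cap, 55 mm in diameter, 115 mm high, loose; origin under its middle. Leave it alone
- coplin_jar: Square glass staining jar with a lid, 52x52x104 mm, loose; origin under its middle. Leave it alone
- oil_bottle: Small brown bottle, 28 mm in diameter, 60 mm high, loose; origin under its middle. Leave it alone

How it is judged:
On the way, in this order (a step that is already met when the one before it is completed fails the run):
1. the tray is lifted clear of the table (height (world z) of tray above 0.05 m), for 0.2 s.
2. both stud heads are through the round holes: the back sheet lies on the rail, square to it, still above its hung height (x of tray in the frame of stand between -0.005 and 0.004 m and z of tray in the frame of stand between 0.0785 and 0.095 m and angle between the y axis of tray and the y axis of stand, either way round below 0.07 rad), for 0.1 s.
At the end, for the whole second after the job is handed in: The tray hangs at rest on both studs: back sheet within 5 mm of the rail plane, origin 68 to 76 mm up, within 30 mm of the middle of the stand, parallel to the rail within 0.06 rad, upright within 0.1 rad; bottles and jar within 20 mm of their start (x of tray in the frame of stand between -0.005 and 0.004 m and y of tray in the frame of stand between -0.03 and 0.03 m and z of tray in the frame of stand between 0.068 and 0.076 m and angle between the y axis of tray and the y axis of stand, either way round below 0.06 rad and angle between tray's own z axis and vertical below 0.1 rad and linear speed of tray below 0.02 m/s and distance of each of stain_bottle, coplin_jar, oil_bottle from where it was at the start of the episode below 0.02 m); the robot touches nothing.
It fails at once if the tray is forced against the stand with more than 30 N (contact force between tray and stand above 30 N).
It fails at once if the tray is tipped by more than 0.35 rad, so that the smears would slide off (angle between tray's own z axis and vertical above 0.35 rad).
It fails at once if a bottle or the jar is knocked over (angle between any of stain_bottle, coplin_jar, oil_bottle's own z axis and vertical above 0.5 rad).
It also fails if it takes over 72 s, if anything falls off the work surface, if the arm or the gripper's body presses on something with over 40 N, if the wrist force passes 120 N, or if a joint passes its speed limit or range.

## Working session

There is one attempt and no reset: what is moved stays moved. The work goes in short steps, Python scripts to look and compute and a tool call to move; the robot and the scene stay as the last step left them, time stands still between calls to the robot, and variables do not carry over. Pictures are saved under pics/ and viewed, at most 11 in all, crops included, and the job is handed in when it is done.

Besides the shell and the picture viewer there is one more tool, called as name(argument=value, ...), one argument or row to a line, values as JSON. step_arm: Moves the arm, as the interface text tells. Its arguments: {"type":"object","properties":{"deltas":{"type":"array","items":{"type":"array"}}},"required":["deltas"]}

```bash
mkdir -p pics
python3 - <<'E'
from bench import manip
import cv2,numpy as np
for n in("scene","top"):
    cv2.imwrite(f"pics/{n}0.png",manip.capture(n)[:,:,::-1]); c=manip.calibration(n); print(n,c["mtx"].round(1).tolist(),c["cam_to_world"].round(4).tolist())
s=manip.sense()
for k in s: print(k,np.round(s[k],3))
E
```

```text
scene [[466.9, 0.0, 316.8], [0.0, 466.9, 236.5], [0.0, 0.0, 1.0]] [[0.4835, -0.5927, 0.6442, -0.0672], [-0.8753, -0.3357, 0.3482, -0.121], [0.0099, -0.7322, -0.6811, 0.6919], [0.0, 0.0, 0.0, 1.0]]
top [[496.1, 0.0, 318.1], [0.0, 496.1, 238.5], [0.0, 0.0, 1.0]] [[-0.006, -0.9978, 0.0664, 0.4], [-1.0, 0.0058, -0.0035, 0.1742], [0.0031, -0.0664, -0.9978, 0.9921], [0.0, 0.0, 0.0, 1.0]]
time 0.1
qpos [ 0.971  0.528  1.434  0.     1.181 -0.178]
qd [-0.001 -0.001 -0.004 -0.     0.    -0.001]
joint_torque [ -0.    -44.099 -17.715   0.064   0.053  -0.   ]
tcp_pos [0.255 0.57  0.191]
ee_rot [-6.580e-01 -3.071e+00  3.000e-03]
force [-0.087 -0.606  0.252]
moment [-0.     0.006  0.002]
finger_force 0.0
grip_width 0.087
```

View pics/scene0.png

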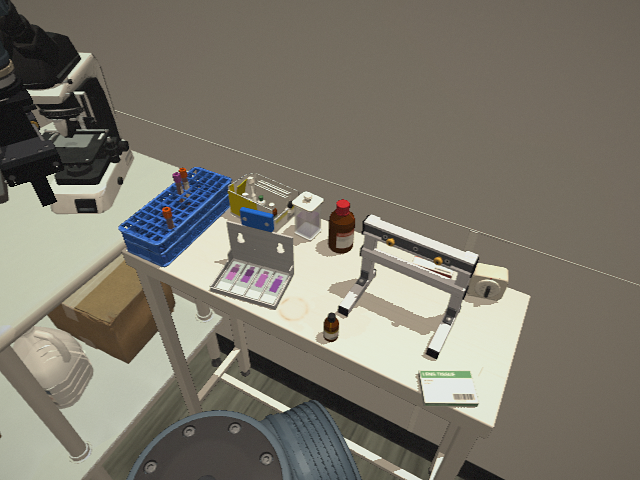

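View pics/top0.png

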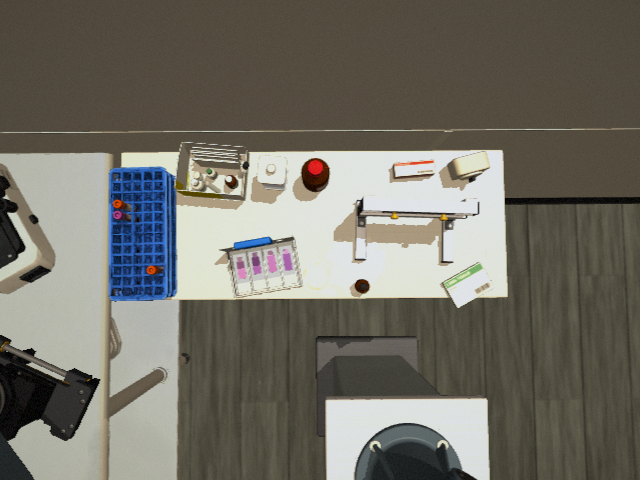

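The scene shows the tray at about (255,262) in "scene" and (262,268) in "top", with the stand at right: studs at about (391,241) and (438,261) in "scene", (394,216) and (443,216) in "top". I'll enlarge both for closer readings.

Run:
```python
import cv2,numpy as np
t=cv2.imread("pics/top0.png");s=cv2.imread("pics/scene0.png")
def c(i,x,y,w,h,k=4):
    o=cv2.resize(i[y:y+h,x:x+w],None,fx=k,fy=k,interpolation=cv2.INTER_CUBIC)
    for a in range(0,w,10): cv2.putText(o,str(x+a),(a*k,8),0,.3,(0,255,255));cv2.line(o,(a*k,8),(a*k,12),(0,255,255))
    for a in range(0,h,10): cv2.putText(o,str(y+a),(0,a*k+4),0,.3,(0,255,255))
    return o
a=np.hstack([c(t,215,225,95,75),c(t,350,190,105,75)]); b=np.hstack([c(s,205,200,95,75),c(s,350,210,105,75)])
cv2.imwrite("pics/crop0.png",np.vstack([a,b]))
```

```text
(no output)
```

View pics/crop0.png

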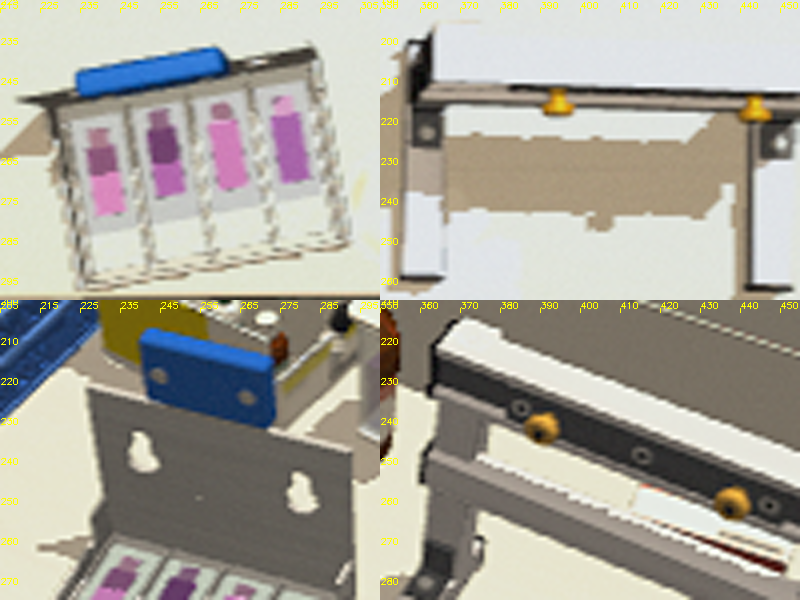

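Crops (4x): keyholes at scene (241,240) and (280.5,250), grip in top spanning (234,243)–(271,238). The studs are at scene (390,242.5) and (438,261), top (394.5,215) and (443.7,216.5).

```bash
cat > h.py <<'E'
from bench import manip
import numpy as np
def ray(n,p,c=None):
    c=c or manip.calibration(n); T=np.array(c["cam_to_world"]); d=T[:3,:3]@np.linalg.solve(np.array(c["mtx"]),[*p,1]); return T[:3,3],d
def onz(n,p,z,c=None):
    o,d=ray(n,p,c); return o+d*(z-o[2])/d[2]
def tri(a,b):
    (o,d),(q,e)=ray(*a),ray(*b); s=np.linalg.lstsq(np.c_[d,-e],q-o,rcond=None)[0]; A,B=o+d*s[0],q+e*s[1]; return (A+B)/2,np.linalg.norm(A-B)
E
python3 - <<'E'
from h import *
for nm,n,p,z in [("holeL","scene",(241.2,240),.062),("holeR","scene",(280.5,250),.062),
 ("gripTopL rear","top",(234.2,243),.148),("gripTopR rear","top",(270,237),.148),("gripbotL","top",(235,249.2),.110),("gripbotR","top",(272,243.7),.110),
 ("gripTL","scene",(240.5,208),.148),("gripTR","scene",(273.5,216),.148),
 ("floorL","top",(235.5,297.2),.0),("floorR","top",(302,285.5),.0),("sheetR","top",(293.7,237),.102),("sheetL","top",(220.5,249.5),.102),
 ("studL","scene",(390.2,242.5),.15),("studR","scene",(438.2,260.8),.15),("studL","top",(394.5,215),.15),("studR","top",(443.7,216.7),.15),
 ("railL","top",(360,212.5),.165),("railR","top",(478,214),.165),
 ("bottle","top",(316,168),.115),("jar","top",(271,170),.104),("oil","top",(362,286),.06)]:
    print(nm,n,onz(n,p,z).round(4))
print(tri(("scene",(390.2,242.5)),("top",(394.5,215))),tri(("scene",(438.2,260.8)),("top",(443.7,216.7))))
E
```

```text
holeL scene [0.4467 0.3252 0.062 ]
holeR scene [0.4609 0.2433 0.062 ]
gripTopL rear top [0.4492 0.3142 0.148 ]
gripTopR rear top [0.4591 0.2532 0.148 ]
gripbotL top [0.4404 0.319  0.11  ]
gripbotR top [0.4498 0.2532 0.11  ]
gripTL scene [0.4454 0.3153 0.148 ]
gripTR scene [0.4562 0.2507 0.148 ]
floorL top [0.3499 0.3356 0.    ]
floorR top [0.3723 0.2033 0.    ]
sheetR top [0.4621 0.2149 0.102 ]
sheetL top [0.4404 0.3463 0.102 ]
studL scene [0.4933 0.0413 0.15  ]
studR scene [ 0.4916 -0.043   0.15  ]
studL top [0.4954 0.0405 0.15  ]
studR top [ 0.492  -0.0435  0.15  ]
railL top [0.4982 0.1007 0.165 ]
railR top [ 0.4946 -0.0973  0.165 ]
bottle top [0.5847 0.1741 0.115 ]
jar top [0.5838 0.2556 0.104 ]
oil top [0.3723 0.0893 0.06  ]
(array([0.49518011, 0.04104079, 0.14862699]), np.float64(0.0015941641428935383)) (array([ 0.49188272, -0.04321484,  0.14993964]), np.float64(0.0005770919830026855))
```

```bash
cat >> h.py <<'E'
from scipy.spatial.transform import Rotation as Ro
def go(p,yaw):
    "shift (cm, tool axes) and turn (deg) to TCP p with tool y at world heading yaw(deg)"
    s=manip.sense(); R=Ro.from_rotvec(s["ee_rot"]).as_matrix(); h=np.degrees(np.arctan2(R[1,1],R[0,1]))
    print("t",round(s["time"],2),"tcp",np.round(s["tcp_pos"],4),"head",h.round(2),"tilt",np.degrees(np.arccos(-R[2,2])).round(2),"F",np.round(s["force"],1),"w",np.round(s["grip_width"],4))
    print("shift",(R.T@(np.array(p)-s["tcp_pos"])*100).round(2),"turn",round((h-yaw+180)%360-180,1)); return R
E
python3 -c "
from h import *
go((.255,.57,.29),65.8);go((.45,.284,.25),9.6)"
```

```text
t 0.1 tcp [0.2554 0.5696 0.191 ] head 65.83 tilt 0.11 F [-0.1 -0.6  0.3] w 0.0868
shift [ 0.06 -0.   -9.9 ] turn 0.0
t 0.1 tcp [0.2554 0.5696 0.191 ] head 65.83 tilt 0.11 F [-0.1 -0.6  0.3] w 0.0868
shift [-29.44 -18.11  -5.88] turn 56.2
```

step_arm(
  deltas=[
    [100, [0, 0, -5], 0],
    [100, [-2, -1.2, -9], 5],
    [100, [-6, -3.7, -9], 13],
    [100, [-11, -6.8, -9], 22],
    [100, [-16, -9.8, -9], 31],
    [100, [-21, -12.9, -8], 40],
    [100, [-26, -16, -7], 49],
    [100, [-29.4, -18.1, -6], 56.2],
    [100, [-29.4, -18.1, -6], 56.2],
    [100, [-29.4, -18.1, -6], 56.2],
  ],
)

```text
time: 1.35
tcp_pos: [0.4495, 0.285, 0.2517]
ee_rot: [-2.026, -2.4, 0.001]
force: [-0.2, -0.5, 1.1]
grip_width: 0.087
finger_force: 0.0
```

Run:
```python
from h import *
import cv2
go((.45,.284,.114),9.6)
c=manip.calibration("wrist");cv2.imwrite("pics/w1.png",manip.capture("wrist")[:,:,::-1])
print(c["mtx"].round(1).tolist(),c["cam_to_world"].round(4).tolist())
```

```text
t 1.35 tcp [0.4495 0.285  0.2517] head 9.66 tilt 0.06 F [-0.2 -0.5  1.1] w 0.087
shift [-0.11  0.05 13.77] turn 0.1
[[363.9, 0.0, 319.5], [0.0, 363.9, 242.0], [0.0, 0.0, 1.0]] [[0.9857, 0.1626, 0.0439, 0.4369], [0.1684, -0.9512, -0.2585, 0.355], [-0.0003, 0.2622, -0.965, 0.4437], [0.0, 0.0, 0.0, 1.0]]
```

View pics/w1.png

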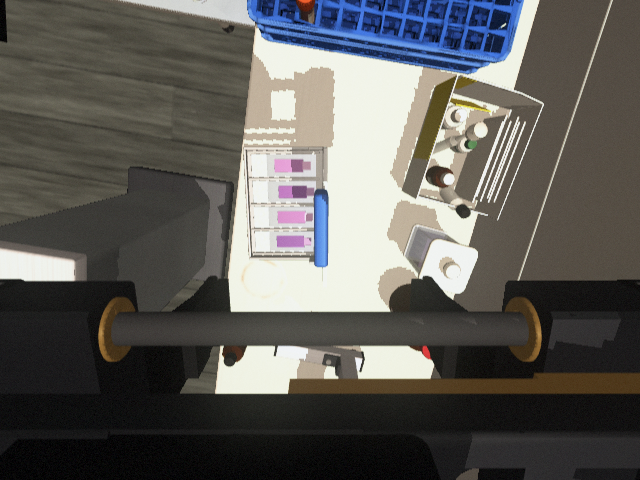

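The wrist view shows the blue grip from (321,190) to (321,266), nearly vertical, so the yaw is well aligned.

Run:
```python
from h import *
a,b=onz("wrist",(321.3,189.5),.148),onz("wrist",(321.3,266.5),.148)
print(a,b,np.linalg.norm(a-b),(a+b)/2,np.degrees(np.arctan2(b[0]-a[0],a[1]-b[1])))
go(((a+b)/2)[:2].tolist()+[.114],9.6)
```

```text
[0.44427778 0.31991086 0.148     ] [0.45553084 0.25496113 0.148     ] 0.06591735792765294 [0.44990431 0.287436   0.148     ] 9.829376566772899
t 1.4 tcp [0.4494 0.2854 0.2519] head 9.72 tilt 0.03 F [-0.2  0.2  0.4] w 0.0869
shift [ 0.18  0.09 13.79] turn 0.1
```

step_arm(
  deltas=[
    [100, [0, 0.05, 4], 0],
    [100, [0, 0.05, 9], 0],
    [100, [0, 0.05, 12.5], 0],
    [100, [0, 0.05, 13.7], 0],
    [100, [0, 0.05, 13.7], 0],
    [0, [0, 0.05, 13.7], 0],
    [0, [0, 0.05, 13.7], 0],
    [0, [0, 0.05, 13.7], 0],
    [0, [0, 0.05, 13.7], 0],
    [0, [0, 0.05, 13.7], 0],
    [0, [0, 0.05, 13.7], 0],
  ],
)

```text
time: 2.78
tcp_pos: [0.4505, 0.2847, 0.1148]
ee_rot: [-2.027, -2.4, 0.0]
force: [0.7, 0.8, -0.1]
grip_width: 0.0349
finger_force: 0.0
```

step_arm(
  deltas=[
    [0, [0, 0, 0], 0],
    [0, [0, 0, 0], 0],
    [0, [0, 0, 0], 0],
    [0, [0, 0, 0], 0],
    [0, [0, 0, 0], 0],
  ],
)

```text
time: 3.4
tcp_pos: [0.4505, 0.2848, 0.1148]
ee_rot: [2.027, 2.4, 0.0]
force: [0.1, 1.5, -0.3]
grip_width: 0.0107
finger_force: 30.0
```

step_arm(
  deltas=[
    [0, [0, 0, -0.5], 0],
    [0, [0, 0, -2], 0],
    [0, [0, 0, -4.5], 0],
    [0, [0, 0, -7], 0],
    [0, [0, 0, -9], 0],
    [0, [0, 0, -10], 0],
    [0, [0, 0, -10], 0],
  ],
)

```text
time: 4.28
tcp_pos: [0.4507, 0.2849, 0.2157]
ee_rot: [2.026, 2.4, 0.002]
force: [-0.3, -0.4, -3.4]
grip_width: 0.0108
finger_force: 30.0
```

```bash
python3 -c "
from h import *
go((.45,-.001,.205),-1.2)"
```

```text
t 4.28 tcp [0.4507 0.2849 0.2157] head 9.64 tilt 0.1 F [-0.3 -0.4 -3.4] w 0.0108
shift [-28.18  -4.86   1.05] turn 10.8
```

step_arm(
  deltas=[
    [0, [-1, -0.2, 0], 0.4],
    [0, [-3.5, -0.6, 0], 1.3],
    [0, [-7, -1.2, 0], 2.6],
    [0, [-11, -1.9, 0], 4.1],
    [0, [-15, -2.6, 0], 5.6],
    [0, [-19, -3.3, 0], 7.1],
    [0, [-22.5, -3.9, 0], 8.5],
    [0, [-25.5, -4.4, 0.3], 9.7],
    [0, [-27.5, -4.7, 0.7], 10.5],
    [0, [-28.2, -4.9, 1], 10.8],
    [0, [-28.2, -4.9, 1], 10.8],
    [0, [-28.2, -4.9, 1], 10.8],
  ],
)

```text
time: 5.78
tcp_pos: [0.449, -0.0007, 0.2047]
ee_rot: [-2.243, -2.199, -0.0]
force: [0.3, 0.2, -3.4]
grip_width: 0.0112
finger_force: 30.0
```

Run:
```python
from h import *
import cv2
go((.45,-.001,.203),-1.2)
s=manip.capture("scene")[:,:,::-1];w=manip.capture("wrist")[:,:,::-1]
t=manip.capture("top")[:,:,::-1]
cv2.imwrite("pics/s2.png",s);cv2.imwrite("pics/w2.png",w);cv2.imwrite("pics/t2.png",t)
def c(i,x,y,w,h,k=4):
    o=cv2.resize(i[y:y+h,x:x+w],None,fx=k,fy=k,interpolation=cv2.INTER_CUBIC)
    for a in range(0,w,10): cv2.putText(o,str(x+a),(a*k,8),0,.3,(0,0,255));cv2.line(o,(a*k,8),(a*k,12),(0,0,255))
    for a in range(0,h,10): cv2.putText(o,str(y+a),(0,a*k+4),0,.3,(0,0,255))
    return o
cv2.imwrite("pics/crop2.png",np.hstack([c(s,345,190,110,150),cv2.resize(w[150:450,220:420],(400,600))]))
```

```text
t 5.78 tcp [ 0.449  -0.0007  0.2047] head -1.13 tilt 0.04 F [ 0.3  0.2 -3.4] w 0.0112
shift [-0.03  0.1   0.17] turn 0.1
```

View pics/crop2.png

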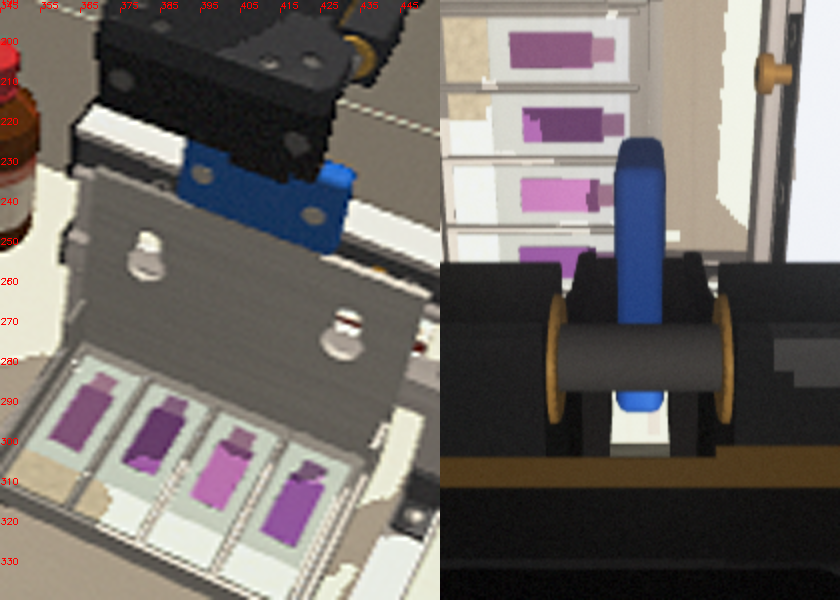

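Crop: keyhole rounds at scene (381.8,255.5) and (430.5,273.8). The wrist view shows the left stud at about (378–396,186.5), with the rail edge running nearly vertical in the image.

```bash
python3 - <<'E'
from h import *
hl,hr=onz("scene",(381.75,255.5),.152),onz("scene",(430.5,273.75),.152)
sl,sr=onz("scene",(390.2,242.5),.15),onz("scene",(438.2,260.8),.15)
d=lambda a,b:np.degrees(np.arctan2(b[0]-a[0],a[1]-b[1]))
print("holes",hl,hr,(hl+hr)/2,d(hl,hr));print("studs",sl,sr,(sl+sr)/2,d(sl,sr))
print("grip w",onz("wrist",(320,223),.238),"stud head front w",onz("wrist",(378.5,186.5),.155),"mid",onz("wrist",(382,186.5),.156))
a,b=onz("wrist",(396,170),.165),onz("wrist",(393.5,275),.165);print(a,b,d(a,b))
a,b=onz("wrist",(309,250),.238),onz("wrist",(309,325),.238);print("grip",a,b,d(a,b))
E
python3 - <<'E'
import cv2,numpy as np
w=cv2.imread("pics/w2.png");t=cv2.imread("pics/t2.png")
cv2.imwrite("pics/crop3.png",np.hstack([cv2.resize(w[150:290,360:430],None,fx=4,fy=4,interpolation=2),cv2.resize(t[185:295,350:480],(520,560)[:2] if 0 else (520,440)) if 0 else cv2.copyMakeBorder(cv2.resize(t[185:295,350:480],None,fx=4,fy=4,interpolation=2),0,120,0,0,0)]))
E
```

```text
holes [0.4557836  0.04094212 0.152     ] [ 0.45622013 -0.04167286  0.152     ] [ 4.56001869e-01 -3.65368477e-04  1.52000000e-01] 0.3027430640990099
studs [0.49325539 0.04128521 0.15      ] [ 0.49162891 -0.04298015  0.15      ] [ 0.49244215 -0.00084747  0.15      ] -1.1057813564149197
grip w [0.44964798 0.03583586 0.238     ] stud head front w [0.48866054 0.04180831 0.155     ] mid [0.49080708 0.04188311 0.156     ]
[0.4977845  0.05308232 0.165     ] [ 0.4986583  -0.01690292  0.165     ] 0.7153291340448398
grip [0.44441108 0.02336559 0.238     ] [ 0.44342807 -0.01436486  0.238     ] -1.4924214464971348
```

View pics/crop3.png

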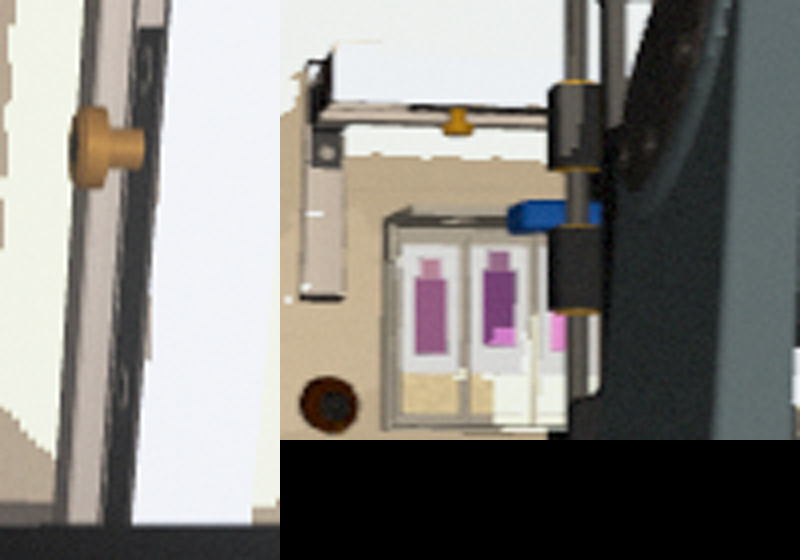

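Run:
```python
from h import *
d=lambda a,b:np.degrees(np.arctan2(b[0]-a[0],a[1]-b[1]))
f=lambda p,q,z:(lambda a,b:print(a.round(4),b.round(4),d(a,b).round(2)))(onz("wrist",p,z),onz("wrist",q,z))
f((401.25,150),(393,280),.165)   # rail top front edge (white)
f((383.2,150),(374,280),.08)   # bar front lower
f((394,157),(386,280),.135)
print(onz("wrist",(378,186.5),.155),onz("wrist",(395.5,187),.153))
import cv2
g=cv2.cvtColor(cv2.imread("pics/w2.png"),6)
for v in(160,200,240,270): print(v,np.abs(np.diff(g[v,365:410].astype(int))).tolist())
for v in(235,260,290,310): r=cv2.imread("pics/w2.png")[v].astype(int); m=np.where((r[:,0]>r[:,2]+40))[0]; m=m[(m>290)&(m<350)];print(v,m.min() if len(m) else 0,m.max() if len(m) else 0)
```

```text
[0.5006 0.0652 0.165 ] [ 0.4984 -0.0205  0.165 ] -1.43
[0.5039 0.0636 0.08  ] [ 0.4986 -0.0534  0.08  ] -2.61
[0.5022 0.0599 0.135 ] [ 0.4993 -0.0322  0.135 ] -1.8
[0.48832965 0.04181446 0.155     ] [0.50033637 0.0410298  0.153     ]
160 [2, 1, 0, 2, 2, 0, 1, 1, 1, 0, 0, 1, 0, 1, 109, 43, 0, 3, 54, 36, 23, 2, 1, 3, 3, 1, 27, 78, 10, 21, 2, 1, 1, 2, 22, 13, 150, 1, 1, 1, 1, 1, 1, 0]
200 [0, 0, 1, 1, 1, 1, 0, 0, 1, 2, 1, 0, 156, 6, 0, 11, 51, 36, 2, 4, 2, 6, 1, 2, 97, 4, 33, 1, 0, 1, 1, 22, 10, 92, 57, 1, 1, 0, 1, 0, 1, 1, 1, 1]
240 [1, 1, 1, 0, 1, 1, 0, 0, 1, 68, 83, 1, 2, 58, 22, 15, 1, 1, 0, 1, 6, 69, 0, 52, 10, 11, 2, 4, 13, 16, 133, 1, 17, 2, 1, 0, 0, 1, 0, 1, 0, 1, 1, 1]
270 [4, 1, 3, 2, 1, 1, 1, 24, 65, 1, 2, 55, 28, 18, 3, 1, 2, 2, 2, 82, 6, 52, 2, 1, 1, 1, 30, 48, 114, 1, 2, 1, 1, 1, 0, 1, 1, 1, 2, 2, 1, 0, 1, 1]
235 309 330
260 308 331
290 309 330
310 309 330
```

```bash
python3 -c "
from h import *
go((.478,-.0011,.203),-1.5)"
```

```text
t 5.92 tcp [ 0.4493 -0.0007  0.2049] head -1.09 tilt 0.01 F [ 0.5 -0.3 -3. ] w 0.0109
shift [0.02 2.87 0.2 ] turn 0.4
```

step_arm(
  deltas=[
    [0, [0, 0.5, 0.1], 0.4],
    [0, [0, 1.4, 0.2], 0.4],
    [0, [0, 2.3, 0.2], 0.4],
    [0, [0, 2.8, 0.2], 0.4],
    [0, [0, 2.8, 0.2], 0.4],
    [0, [0, 2.8, 0.2], 0.4],
  ],
)

```text
time: 6.68
tcp_pos: [0.4769, -0.0019, 0.2027]
ee_rot: [-2.251, -2.19, 0.001]
force: [-0.2, -0.3, -2.9]
grip_width: 0.0106
finger_force: 30.0
```

Run:
```python
from h import *
import cv2
go((.482,-.0011,.2028),-1.5)
s=manip.capture("scene")[:,:,::-1]
w=manip.capture("wrist")[:,:,::-1]; cv2.imwrite("pics/s3.png",s); cv2.imwrite("pics/w3.png",w)
def c(i,x,y,w,h,k):
    o=cv2.resize(i[y:y+h,x:x+w],None,fx=k,fy=k,interpolation=cv2.INTER_CUBIC)
    for a in range(0,w,10): cv2.putText(o,str(x+a),(a*k,8),0,.3,(0,0,255));cv2.line(o,(a*k,8),(a*k,12),(0,0,255))
    for a in range(0,h,10): cv2.putText(o,str(y+a),(0,a*k+4),0,.3,(0,0,255))
    return o
cv2.imwrite("pics/crop4.png",np.hstack([c(s,380,220,80,70,7),c(w,310,160,60,122,4)[:490]]))
```

```text
t 6.67 tcp [ 0.4769 -0.0019  0.2027] head -1.57 tilt 0.06 F [-0.2 -0.3 -2.9] w 0.0106
shift [ 0.1   0.51 -0.01] turn -0.1Traceback (most recent call last):
  File "<stdin>", line 11, in <module>
    return _nx.concatenate(arrs, 1, dtype=dtype, casting=casting)
           ~~~~~~~~~~~~~~~^^^^^^^^^^^^^^^^^^^^^^^^^^^^^^^^^^^^^^^
ValueError: all the input array dimensions except for the concatenation axis must match exactly, but along dimension 0, the array at index 0 has size 490 and the array at index 1 has size 488
```

Run:
```python
import cv2,numpy as np
s=cv2.imread("pics/s3.png");w=cv2.imread("pics/w3.png")
def c(i,x,y,w,h,k):
    o=cv2.resize(i[y:y+h,x:x+w],None,fx=k,fy=k,interpolation=cv2.INTER_CUBIC)
    for a in range(0,w,10): cv2.putText(o,str(x+a),(a*k,8),0,.3,(0,0,255));cv2.line(o,(a*k,8),(a*k,12),(0,0,255))
    for a in range(0,h,10): cv2.putText(o,str(y+a),(0,a*k+4),0,.3,(0,0,255))
    return o
cv2.imwrite("pics/crop4.png",np.hstack([c(s,380,220,80,70,7),c(w,310,160,60,123,4)[:490]]))
```

```text
(no output)
```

View pics/crop4.png

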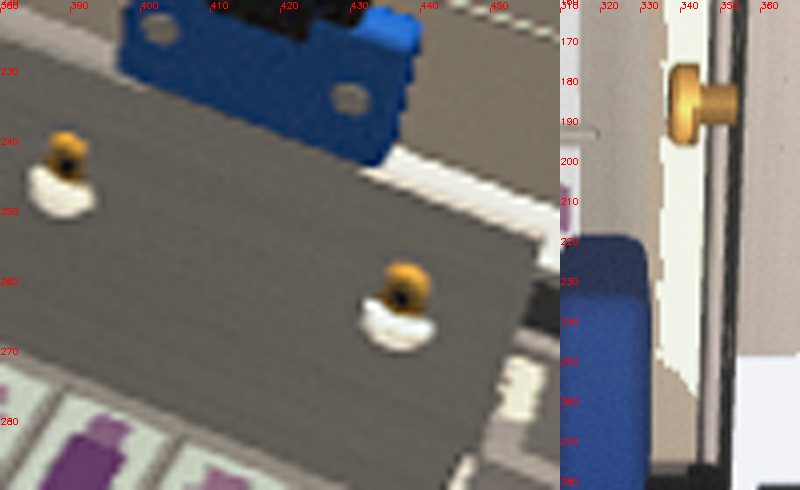

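Both studs now show through the keyholes. Stud centres are at about (390,242.7) and (437.7,261.5), round-hole centres at about (388.9,247.1) and (436.9,266).

Run:
```python
from h import *
for p in((388.9,247.1),(436.9,266),(390,242.7),(437.7,261.5)): print(onz("scene",p,.15).round(4))
go((.4835,-.0019,.2028),-1.5)
```

```text
[0.4818 0.0389 0.15  ]
[ 0.4794 -0.0448  0.15  ]
[0.4926 0.0414 0.15  ]
[ 0.4897 -0.0428  0.15  ]
t 6.78 tcp [ 0.4769 -0.0019  0.2028] head -1.57 tilt 0.03 F [-0.5 -0.2 -2.8] w 0.0109
shift [0.02 0.66 0.  ] turn -0.1
```

step_arm(
  deltas=[
    [0, [0.1, 0.2, -0.02], 0],
    [0, [0.17, 0.4, -0.05], 0],
    [0, [0.17, 0.5, -0.05], 0],
    [0, [0.17, 0.6, -0.05], 0],
    [0, [0.17, 0.7, -0.05], 0],
    [0, [0.17, 0.7, -0.05], 0],
  ],
)

```text
time: 7.52
tcp_pos: [0.4844, -0.0005, 0.2033]
ee_rot: [2.252, 2.191, -0.0]
force: [-0.5, 0.3, -2.8]
grip_width: 0.0109
finger_force: 30.0
```

step_arm(
  deltas=[
    [0, [0, 0.1, 0], 0],
    [0, [0, 0.2, 0], 0],
    [0, [0, 0.2, 0], 0],
  ],
)

```text
time: 7.9
tcp_pos: [0.4865, -0.0006, 0.2034]
ee_rot: [2.252, 2.191, 0.0]
force: [0.7, 1.1, -2.9]
grip_width: 0.0109
finger_force: 30.0
```

step_arm(
  deltas=[
    [0, [0, 0.1, 0], 0],
    [0, [0, 0.2, 0], 0],
    [0, [0, 0.2, 0], 0],
  ],
)

```text
time: 8.28
tcp_pos: [0.4885, -0.0006, 0.2033]
ee_rot: [2.252, 2.191, 0.0]
force: [1.0, 0.2, -3.8]
grip_width: 0.0112
finger_force: 30.0
```

step_arm(
  deltas=[
    [0, [0, 0.1, 0], 0],
    [0, [0, 0.2, 0], 0],
    [0, [0, 0.2, 0], 0],
  ],
)

```text
time: 8.65
tcp_pos: [0.4905, -0.0007, 0.2034]
ee_rot: [2.252, 2.191, 0.0]
force: [-0.7, -0.1, -4.1]
grip_width: 0.0109
finger_force: 30.0
```

step_arm(
  deltas=[
    [0, [0, 0.1, 0], 0],
    [0, [0, 0.1, 0], 0],
  ],
)

```text
time: 8.9
tcp_pos: [0.4914, -0.0007, 0.2033]
ee_rot: [2.252, 2.191, 0.0]
force: [0.9, -1.1, -2.1]
grip_width: 0.0105
finger_force: 30.0
```

step_arm(
  deltas=[
    [0, [0, 0.1, 0], 0],
    [0, [0, 0.1, 0], 0],
  ],
)

```text
time: 9.15
tcp_pos: [0.4923, -0.0007, 0.2033]
ee_rot: [-2.251, -2.191, 0.0]
force: [-0.6, -0.5, -3.4]
grip_width: 0.0109
finger_force: 30.0
```

step_arm(
  deltas=[
    [0, [0, 0.05, 0], 0],
    [0, [0, 0.1, 0], 0],
  ],
)

```text
time: 9.4
tcp_pos: [0.4932, -0.0007, 0.2033]
ee_rot: [-2.251, -2.19, 0.0]
force: [0.0, -0.0, -3.7]
grip_width: 0.011
finger_force: 30.0
```

step_arm(
  deltas=[
    [0, [0, 0.05, 0], 0],
    [0, [0, 0.1, 0], 0],
  ],
)

```text
time: 9.65
tcp_pos: [0.4941, -0.0006, 0.2033]
ee_rot: [-2.251, -2.19, 0.001]
force: [-1.2, 1.0, -2.5]
grip_width: 0.0111
finger_force: 30.0
```

step_arm(
  deltas=[
    [0, [0, 0.05, 0], 0],
    [0, [0, 0.1, 0], 0],
  ],
)

```text
time: 9.9
tcp_pos: [0.495, -0.0007, 0.2033]
ee_rot: [-2.251, -2.19, 0.001]
force: [-2.3, 0.1, -2.0]
grip_width: 0.0108
finger_force: 30.1
```

step_arm(
  deltas=[
    [0, [0, 0.05, 0], 0],
    [0, [0, 0.1, 0], 0],
  ],
)

```text
time: 10.15
tcp_pos: [0.4959, -0.0007, 0.2033]
ee_rot: [-2.251, -2.19, 0.001]
force: [-2.8, -0.2, -1.0]
grip_width: 0.0111
finger_force: 30.2
```

Run:
```python
from h import *
import cv2
go((.4965,-.0007,.2033),-1.5); print(manip.sense()["moment"])
s=manip.capture("scene")[:,:,::-1];w=manip.capture("wrist")[:,:,::-1]
k=lambda i,x,y,w,h,f:cv2.resize(i[y:y+h,x:x+w],None,fx=f,fy=f,interpolation=cv2.INTER_CUBIC)
cv2.imwrite("pics/crop5.png",np.hstack([k(s,370,210,100,75,5),k(w,270,160,60,75,5)]))
```

```text
t 10.15 tcp [ 0.4959 -0.0007  0.2033] head -1.56 tilt 0.06 F [-2.8 -0.2 -1. ] w 0.0111
shift [ 0.01  0.06 -0.  ] turn -0.1
[-0.08992963  0.50974899 -0.07308432]
```

View pics/crop5.png

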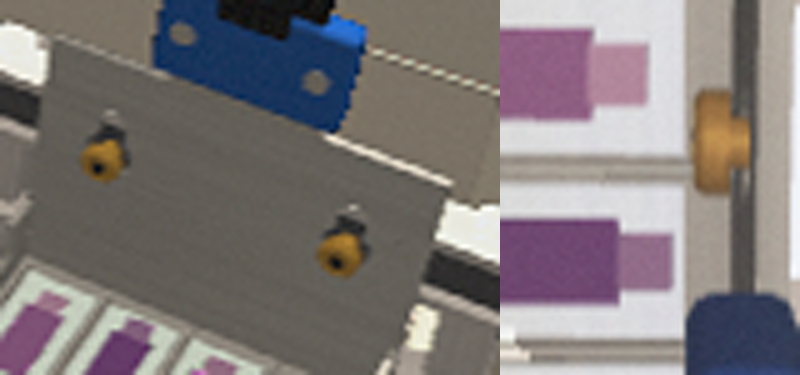

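step_arm(
  deltas=[
    [0, [0, 0.05, 0], 0],
    [0, [0, 0.1, 0], 0],
    [0, [0, 0.1, 0], 0],
  ],
)

```text
time: 10.62
tcp_pos: [0.4971, -0.0008, 0.2033]
ee_rot: [-2.251, -2.19, 0.001]
force: [-3.3, 0.7, -0.9]
grip_width: 0.0109
finger_force: 30.4
```

step_arm(
  deltas=[
    [0, [0, 0.05, 0], 0],
    [0, [0, 0.1, 0], 0],
    [0, [0, 0.1, 0], 0],
  ],
)

```text
time: 11.0
tcp_pos: [0.4981, -0.0008, 0.2033]
ee_rot: [-2.251, -2.191, 0.001]
force: [-4.3, -0.1, -1.5]
grip_width: 0.0109
finger_force: 30.6
```

step_arm(
  deltas=[
    [0, [0, 0.05, 0], 0],
    [0, [0, 0.1, 0], 0],
    [0, [0, 0.1, 0], 0],
  ],
)

```text
time: 11.38
tcp_pos: [0.4991, -0.0009, 0.2033]
ee_rot: [-2.251, -2.191, 0.001]
force: [-4.6, 0.3, -0.1]
grip_width: 0.0106
finger_force: 30.9
```

Run:
```python
from h import *
import cv2
go((.4965,-.0007,.2033),-1.5); print(manip.sense()["moment"])
s=manip.capture("scene")[:,:,::-1];w=manip.capture("wrist")[:,:,::-1]
k=lambda i,x,y,w,h,f:cv2.resize(i[y:y+h,x:x+w],None,fx=f,fy=f,interpolation=cv2.INTER_CUBIC)
cv2.imwrite("pics/crop6.png",np.hstack([k(s,365,205,100,120,5),k(w,260,140,60,120,5)]))
```

```text
t 11.38 tcp [ 0.4991 -0.0009  0.2033] head -1.57 tilt 0.03 F [-4.6  0.3 -0.1] w 0.0106
shift [ 0.01 -0.26  0.  ] turn -0.1
[-0.01676346  1.09588509 -0.08400317]
```

View pics/crop6.png

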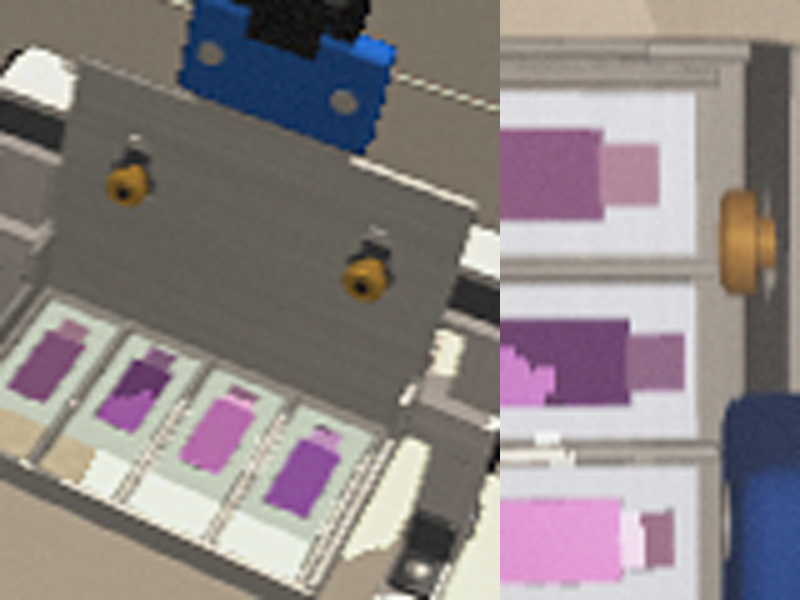

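```bash
python3 - <<'E'
from h import *
v=170
for nm,b,t,dx in(("first",317,321,-.0032),("now",309,318,0)):
    print(nm,[(onz("wrist",(b,v),z)[0]+dx).round(4) for z in(.09,.1)],(onz("wrist",(t,v),.1905)[0]+dx).round(4))
print("grip top edges",onz("wrist",(305,240),.236),onz("wrist",(307,228),.236))
print("top corners scene",onz("scene",(381,217),.1905),onz("scene",(460,246.4),.1905))
E
python3 - <<'E'
import cv2
import sys; sys.path.insert(0,'.')
from bench import manip
w=manip.capture("wrist")
g=cv2.cvtColor(w,cv2.COLOR_RGB2GRAY)
for v in(155,165,175,205,210): print(v,g[v,298:335].tolist())
E
```

```text
first [np.float64(0.4947), np.float64(0.4948)] 0.4978
now [np.float64(0.4913), np.float64(0.4916)] 0.4993
grip top edges [0.49280442 0.02794484 0.236     ] [0.49390918 0.0334938  0.236     ]
top corners scene [0.50080162 0.0658448  0.1905    ] [ 0.49657767 -0.06847284  0.1905    ]
155 [155, 149, 149, 153, 153, 139, 159, 161, 158, 157, 137, 71, 75, 74, 74, 78, 79, 79, 79, 78, 141, 166, 160, 166, 168, 172, 170, 185, 190, 188, 188, 190, 191, 193, 195, 197, 196]
165 [224, 160, 165, 159, 160, 159, 158, 159, 159, 160, 136, 77, 76, 75, 76, 76, 76, 77, 81, 82, 162, 166, 163, 165, 169, 171, 170, 234, 244, 243, 244, 244, 244, 244, 244, 244, 244]
175 [220, 159, 160, 158, 159, 158, 158, 155, 159, 157, 135, 78, 78, 75, 78, 80, 78, 74, 80, 83, 165, 162, 163, 165, 169, 171, 167, 243, 244, 244, 244, 244, 244, 244, 244, 244, 244]
205 [219, 170, 158, 156, 157, 155, 155, 156, 152, 153, 133, 77, 77, 78, 79, 82, 81, 83, 84, 100, 160, 160, 159, 164, 165, 166, 194, 243, 243, 244, 244, 244, 243, 243, 243, 244, 243]
210 [221, 171, 156, 154, 155, 156, 154, 152, 150, 151, 133, 77, 81, 76, 78, 82, 74, 78, 82, 102, 160, 159, 161, 163, 165, 163, 192, 244, 243, 243, 244, 243, 244, 244, 244, 244, 243]
```

step_arm(
  deltas=[
    [0, [0, -0.15, 0], 0],
    [0, [0, -0.3, 0], 0],
    [0, [0, -0.4, 0], 0],
    [0, [0, -0.4, 0], 0],
  ],
)

```text
time: 12.02
tcp_pos: [0.4958, -0.0009, 0.2033]
ee_rot: [2.251, 2.19, 0.001]
force: [-2.1, 0.8, -3.6]
grip_width: 0.011
finger_force: 30.1
```

```bash
cat >> h.py <<'E'
def tilt(zt):
    "sheet lean from the wrist view: dark front-face strip, at rows left of the stud"
    import cv2
    c=manip.calibration("wrist"); g=cv2.cvtColor(manip.capture("wrist"),cv2.COLOR_RGB2GRAY)
    for v in(155,165,210):
        r=g[v,295:345].astype(int); m=np.where(r<110)[0]; b,t=295+m[0]-.5,295+m[-1]+.5
        xb,xt=onz("wrist",(b,v),zt+.002,c)[0],onz("wrist",(t,v),zt+.102,c)[0]
        print(v,b,t,"bottom x",xb.round(4),"top x",xt.round(4),"lean",((xt-xb)/.1).round(3))
E
python3 -c "
from h import *
go((.4965,-.0007,.2033),-1.5); print(manip.sense()['moment']);tilt(.0885)"
```

```text
t 12.03 tcp [ 0.4958 -0.0009  0.2033] head -1.57 tilt 0.06 F [-2.1  0.8 -3.6] w 0.011
shift [ 0.02  0.07 -0.  ] turn -0.1
[-0.01662357  0.50622894  0.01376624]
155 316.5 321.5 bottom x 0.4946 top x 0.4981 lean 0.035
165 316.5 321.5 bottom x 0.4944 top x 0.4979 lean 0.036
210 316.5 320.5 bottom x 0.4933 top x 0.4967 lean 0.034
```

step_arm(
  deltas=[
    [0, [0, -0.1, 0], 0],
    [0, [0, -0.15, 0], 0],
    [0, [0, -0.15, 0], 0],
  ],
)

```text
time: 12.45
tcp_pos: [0.4944, -0.0009, 0.2035]
ee_rot: [2.251, 2.19, 0.001]
force: [-1.1, -0.1, -3.8]
grip_width: 0.0103
finger_force: 30.0
```

```bash
python3 -c "
from h import *
go((.4965,-.0007,.2033),-1.5); print(manip.sense()['moment']);tilt(.0885)"
```

```text
t 12.45 tcp [ 0.4944 -0.0009  0.2035] head -1.57 tilt 0.07 F [-1.1 -0.1 -3.8] w 0.0103
shift [0.03 0.21 0.02] turn -0.1
[-0.07974405  0.33199829 -0.06826486]
155 320.5 322.5 bottom x 0.4965 top x 0.4972 lean 0.007
165 320.5 322.5 bottom x 0.4963 top x 0.4971 lean 0.008
210 294.5 322.5 bottom x 0.4733 top x 0.4965 lean 0.232
```

step_arm(
  deltas=[
    [0, [0, 0, 0.1], 0],
    [0, [0, 0, 0.2], 0],
    [0, [0, 0, 0.3], 0],
    [0, [0, 0, 0.4], 0],
    [0, [0, 0, 0.4], 0],
  ],
)

```text
time: 13.12
tcp_pos: [0.4939, -0.0008, 0.1992]
ee_rot: [2.251, 2.191, -0.0]
force: [-0.8, 0.4, -3.6]
grip_width: 0.011
finger_force: 30.0
```

step_arm(
  deltas=[
    [0, [0, 0, 0.1], 0],
    [0, [0, 0, 0.2], 0],
    [0, [0, 0, 0.3], 0],
    [0, [0, 0, 0.3], 0],
  ],
)

```text
time: 13.62
tcp_pos: [0.4938, -0.0008, 0.1962]
ee_rot: [-2.252, -2.191, 0.0]
force: [-0.5, -0.1, -4.0]
grip_width: 0.0106
finger_force: 30.0
```

step_arm(
  deltas=[
    [0, [0, 0.02, 0.1], 0],
    [0, [0, 0.05, 0.2], 0],
    [0, [0, 0.05, 0.3], 0],
    [0, [0, 0.05, 0.4], 0],
    [0, [0, 0.05, 0.4], 0],
  ],
)

```text
time: 14.25
tcp_pos: [0.4942, -0.0008, 0.1922]
ee_rot: [-2.251, -2.191, 0.001]
force: [-1.2, 0.7, -2.3]
grip_width: 0.0108
finger_force: 30.0
```

step_arm(
  deltas=[
    [0, [0, 0, 0.1], 0],
    [0, [0, 0, 0.15], 0],
    [0, [0, 0, 0.15], 0],
  ],
)

```text
time: 14.62
tcp_pos: [0.4942, -0.0007, 0.1908]
ee_rot: [-2.251, -2.191, 0.0]
force: [-1.3, 0.9, -2.5]
grip_width: 0.0108
finger_force: 30.0
```

step_arm(
  deltas=[
    [0, [0, 0, 0.1], 0],
    [0, [0, 0, 0.15], 0],
    [0, [0, 0, 0.15], 0],
  ],
)

```text
time: 15.0
tcp_pos: [0.4943, -0.0008, 0.1893]
ee_rot: [-2.252, -2.191, 0.0]
force: [-2.6, 0.2, -2.6]
grip_width: 0.0108
finger_force: 30.0
```

step_arm(
  deltas=[
    [0, [0, 0, 0.05], 0],
    [0, [0, 0, 0.1], 0],
    [0, [0, 0, 0.1], 0],
  ],
)

```text
time: 15.38
tcp_pos: [0.4943, -0.0008, 0.1883]
ee_rot: [-2.252, -2.191, 0.0]
force: [-1.6, 0.0, -2.7]
grip_width: 0.0108
finger_force: 30.0
```

step_arm(
  deltas=[
    [0, [0, 0, 0.05], 0],
    [0, [0, 0, 0.1], 0],
    [0, [0, 0, 0.1], 0],
  ],
)

```text
time: 15.75
tcp_pos: [0.4945, -0.001, 0.1875]
ee_rot: [2.251, 2.191, -0.0]
force: [-2.4, -1.1, -0.6]
grip_width: 0.0104
finger_force: 30.1
```

Run:
```python
from h import *
import cv2
go((.4945,-.0007,.187),-1.5); print(manip.sense()["moment"])
s=manip.capture("scene")[:,:,::-1];w=manip.capture("wrist")[:,:,::-1]
k=lambda i,x,y,w,h,f:cv2.resize(i[y:y+h,x:x+w],None,fx=f,fy=f,interpolation=cv2.INTER_CUBIC)
cv2.imwrite("pics/crop7.png",np.hstack([k(s,365,205,100,100,5),k(w,260,140,60,100,5)]))
```

```text
t 15.75 tcp [ 0.4945 -0.001   0.1875] head -1.56 tilt 0.03 F [-2.4 -1.1 -0.6] w 0.0104
shift [0.03 0.   0.05] turn -0.1
[-0.22387752  0.53119032 -0.05918607]
```

View pics/crop7.png

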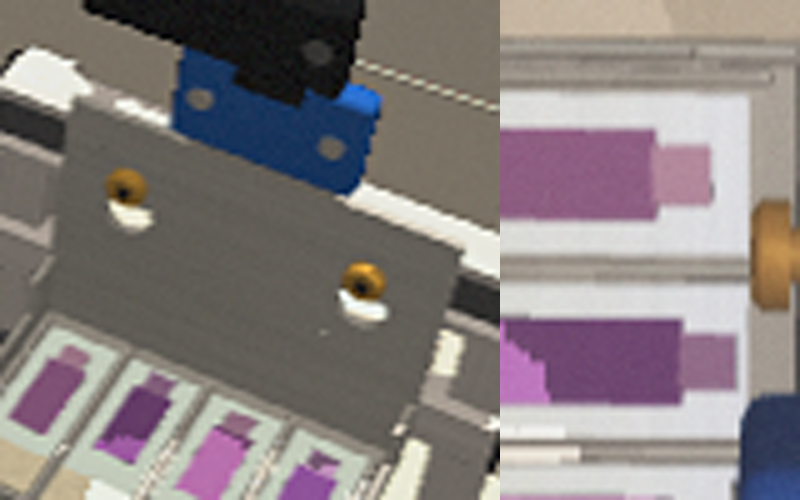

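Both heads now sit at the slot tops with the round holes open below, and Fz has risen from −2.7 to −0.6 N, so the slots are landing on the necks.

step_arm(
  deltas=[
    [0, [0, 0, 0.05], 0],
    [0, [0, 0, 0.1], 0],
    [0, [0, 0, 0.1], 0],
  ],
)

```text
time: 16.23
tcp_pos: [0.4949, -0.001, 0.1873]
ee_rot: [2.25, 2.19, 0.001]
force: [-3.3, -1.3, 5.3]
grip_width: 0.0109
finger_force: 30.2
```

step_arm(
  deltas=[
    [0, [0, -0.02, -0.07], 0],
    [0, [0, -0.02, -0.07], 0],
    [10, [0, -0.02, -0.07], 0],
    [20, [0, -0.02, -0.07], 0],
    [35, [0, -0.02, -0.07], 0],
    [50, [0, -0.02, -0.07], 0],
    [50, [0, -0.02, -0.07], 0],
    [50, [0, -0.02, -0.07], 0],
  ],
)

```text
time: 17.23
tcp_pos: [0.4943, -0.0007, 0.187]
ee_rot: [2.252, 2.191, 0.0]
force: [0.1, 0.4, 0.0]
grip_width: 0.0419
finger_force: 0.0
```

step_arm(
  deltas=[
    [60, [0, 0, -0.5], 0],
    [60, [0, 0, -2], 0],
    [60, [0, 0, -5], 0],
    [60, [0, 0, -9], 0],
    [60, [0, 0, -12], 0],
    [60, [0, 0, -12], 0],
    [60, [0, 0, -12], 0],
  ],
)

```text
time: 18.1
tcp_pos: [0.4934, -0.0006, 0.3062]
ee_rot: [-2.251, -2.19, 0.001]
force: [-0.4, -0.0, -0.4]
grip_width: 0.0523
finger_force: 0.0
```

Run:
```python
from h import *
import cv2
go((.4945,-.0007,.187),-1.5)
s=manip.capture("scene")[:,:,::-1];t=manip.capture("wrist")[:,:,::-1]
cv2.imwrite("pics/end.png",np.hstack([cv2.resize(s[190:320,300:470],None,fx=3,fy=3),cv2.resize(t,None,fx=.45,fy=.45)[:0] if 0 else cv2.copyMakeBorder(cv2.resize(t,(288,216)),0,174,0,0,0)]))
```

```text
t 18.1 tcp [ 0.4934 -0.0006  0.3062] head -1.57 tilt 0.09 F [-0.4 -0.  -0.4] w 0.0523
shift [-1.000e-02  1.300e-01  1.192e+01] turn -0.1
```

View pics/end.png

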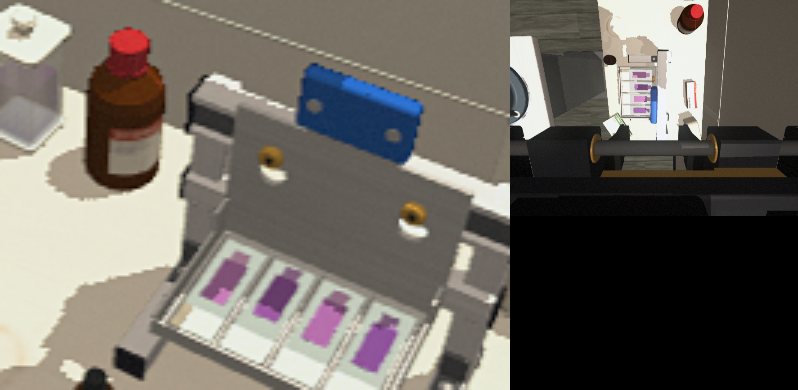

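The tray hangs level on both studs with the gripper clear, and the bottles and jar have not moved.

```bash
python3 -c "
from bench import manip
print(manip.hand_in())"
```

```text
the job is handed in; nothing more can be done
None
```

The tray is hung on both brass studs with the gripper clear and the bottles and jar where they were. I handed the job in at about 18 s; the hand-in gave no verdict.

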